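Lock the front light in the test dock and test it

TASK

Set the blue front light down gently in the pocket of the grey test dock, flat, with its lens facing the sensor block, and let go of it. Slide the dock's lock by its upright fin all the way to its end stop, so that the tongue lies over the light's tail. Only then press the round test button fully down and release it; leave the other things on the bench where they are.

Things in the scene. Friction and masses are not known exactly. Their poses are not given: they have to be found in the camera images.
- light: Loose blue plastic front light, 0.1 kg: block 66 (x) x 34 (y) x 32 mm high, standing on the bench. Origin under the block's middle, at the underside, z up. At +x a round black bezel with lens, out to x = 38 mm; at -x a flat tail 18 mm wide, 6 mm high, flush with the underside, out to x = -60 mm. Starts in one of three places shared with the grip and the pump head.
- light_lens (a point): Centre of the light's lens face: 38 mm in +x and 16 mm above the light's origin.
- dock: Grey test dock fixed to the bench: plate 20 mm thick, x -85 to 75, y -115 to 160 mm. Origin on the bench under the pocket's middle, z up. Lock track along y at x = -50 mm on the +y half; test button at x = 12, y = -75 mm on the -y half. The flat black disc at x = -50, y = -80 mm (36 mm wide, 3 mm high) is a battery cap, not a button.
- pocket (a point): Middle of the pocket floor, 20 mm above the dock's origin, axes as the dock. The light's origin goes here, its x along this x, 4 mm play each way. Bounds: side rails 5 mm high, y = +-21 to +-25 mm; two rear lugs 5 mm high, x = -37 to -41, y = +-13 to +-25 mm (tail passes between); at +x the sensor block with black window, x = 42 to 60, 60 mm wide, 36 mm high.
- lock (a joint): Slide position of the lock, m. 0 = open (fin's middle at dock y = 125 mm), 0.060 = end stop, locked (dock y = 65 mm). It slides along the dock's -y, towards the pocket, with about 2.5 N of friction and stays where it is left. Starts between 0 and 0.020.
- lock_grip (a point): Middle of the top edge of the lock's fin, 65 mm above the bench. Fin: black plastic upright 10 mm thick (dock x), 30 mm long (dock y, the slide direction), its sides free from 36 mm above the bench up. It stands on a steel carriage 24 x 34 mm; a steel tongue 12 mm wide, 30 to 35 mm above the bench, reaches 77 mm from the fin towards dock -y, to lie over the light's tail with 4 mm of air.
- test_button (a joint): Depression of the test button, m. 0 = up, 0.006 = fully down; a spring of about 5 N at full depth pushes it back up.
- test_button_top (a point): Centre of the top face of the test button, a bare aluminium round button 28 mm across in a black housing, pressed straight down.
- grip: White silicone handlebar grip lying on the bench, 112 mm long along x, 36 mm thick; origin under its middle. Leave alone.
- pump_head: Aluminium pump head lying on the bench, 60 mm long along x, 34 mm high, with a stub nozzle to +y; origin under its middle. Leave alone.
- torque_wrench: Chrome steel torque wrench, 290 mm long along its x, 30 mm high, lying beyond the dock; origin under its middle. Leave alone.
- oil_bottle: Small white bottle, 44 mm across, 120 mm high, standing; origin under its middle. Leave alone.
- tyre_lever: Flat black tyre lever, 100 mm long along its x, 18 mm wide, 13 mm high at its hooked end; origin under its middle. Leave alone.

How it is judged:
By the outcome, as a careful person would: the job done as asked, in the order asked, and still so for the second after the job is handed in, with the robot touching nothing.
It also fails if it takes over 56 s, if anything falls off the work surface, if the arm or the gripper's body presses on something with over 40 N, if the wrist force passes 120 N, or if a joint passes its speed limit or range.

ROBOT

A 6-joint arm with a two-finger parallel gripper is mounted at the origin on the work surface. World frame = base frame: x ahead of the robot, y to its left, z up, the work surface at z = 0. Lengths are in m, angles in rad, forces in N, time in s.
With the tool pointing down it reaches from about 0.35 to 0.85 m from the base axis. Payload 8.1 kg.
Tool frame: the origin (TCP) lies between the finger pads; the fingertips stand 11 mm ahead of it and the grasp point (between the pads) lies 8 mm behind it (tips_ahead is the z of the fingertips in the tool frame, in m); z points along the fingers, y is the line along which they close (so a half turn about z gives the same grasp; the last joint's range is limited). The gripper opens to 93 mm and grips with 3 to 60 N. Pads are 15 mm wide; open, the fingers measure 128 mm over their backs; the gripper's body (75 mm by 188 mm) begins 65 mm behind the grasp point.
Start: joints at [1.205, 0.13, 1.488, -0, 1.523, -0.085], TCP at [0.166, 0.577, 0.23] pointing down, gripper open.
Joint ranges: [-2.96, 2.96], [-0.89, 2.26], [0.02, 2.5], [-1.34, 4.48], [0, 2.73], [-2.66, 2.66]. Speed limits (rad/s): [2.39, 2.39, 2.79, 3.14, 3.14, 3.14].

INTERFACE

Orientations are given as a rotation vector (axis times angle).
In Python, from plant import read_state, read_camera, close_job, tips_ahead gives the robot as it stands. The module is installed in compiled form; this text tells all that it offers.
- The arm moves only by the tool move_arm, never from a script. Its argument "plan" is a list of rows, each a list of 7 numbers: the turn, a rotation vector about the tool's x, y, z in units of 6 degrees (1.0 is 6 degrees), then the shift along the tool's x, y, z in units of 25 mm (1.0 is 25 mm), then the finger opening in mm, from 0 to 93. A call has exactly 10 rows; each row shifts and turns the commanded pose from where the row before left it, along the tool's axes as they then stand; what a row does not reach is not made up. A row lasts 1/10 s, in which the tool goes at most 50 mm and 8.59 degrees, less where a joint would pass 70% of its speed; a pose out of reach is approached as far as the arm can. A call is refused whole if a number of a shift passes 1 or a number of a turn 1, either way. A call with a gripper value outside its range is refused whole. The fingers move at their own pace and stop on an object; "force" is the grip in N (left out, the last holds). Time passes only in rows, so rows that do not move let the fingers close, or fill a call up. It gives the time, the measured TCP pose, the force, the opening and the grip force at its end, in the units of the state.
- read_state(): the state, without advancing time (a new reading comes with each control period).
- read_camera(name): name is "scene" or "side" or "wrist"; returns a dict with "frame" (480x640x3 uint8, red, green, blue), "z_map" (480x640 float32, m along the optical axis (not along the pixel's ray), 0 where there is no reading), "fx", "fy", "cx", "cy" (pixels), "rvec" (rotation vector, rad) and "tvec" (3), from world to camera coordinates, as OpenCV has them. Camera axes: x right, y down, z forward; pixel columns grow to the right and rows downward; lengths in m; the calibration is good to about 2 mm. A picture is of the moment at which its call begins.
- close_job(): hands the job in; it is judged then, once.
The state is a dict: "t": time; "q": joint angles; "dq": joint speeds; "joint_torque": joint torques, N m; "tool_pos": TCP position; "orientation": TCP orientation; "force": force on the tool from outside, world axes, zero at the start; "wrist_torque": the same for the moment, N m; "opening": finger opening in m; "gripper_force": force on a finger pad.
Only numpy, scipy, OpenCV 4.12 (cv2) and the standard library are available. Lean on these libraries where they do the work, as an engineer would, in place of code of your own. Each camera call takes 0.05 s, during which the arm holds its last target. There are 200 camera calls.

## Working session

There is one attempt and no reset: what is moved stays moved. The work goes in short steps, Python scripts to look and compute and a tool call to move; the robot and the scene stay as the last step left them, time stands still between calls to the robot, and variables do not carry over. Pictures are saved under pics/ and viewed, at most 10 in all, crops included, and the job is handed in when it is done.

Besides the shell and the picture viewer there is one more tool, called after "Call:" in YAML: its name, and indented under it one key for each argument. move_arm: Moves the arm, as the interface text tells. Its arguments: {"type":"object","properties":{"plan":{"type":"array","items":{"type":"array","items":{"type":"number"}}},"force":{"type":"number"}},"required":["plan"]}

```bash
mkdir -p pics
cat > h.py <<'E'
import numpy as np, cv2, pickle
from plant import read_state, read_camera, close_job, tips_ahead
from scipy.spatial.transform import Rotation as R
def grab(n,tag):
    c=read_camera(n); pickle.dump(c,open(f'pics/{tag}.pkl','wb')); cv2.imwrite(f'pics/{tag}.png',c['frame'][:,:,::-1]); return c
def load(tag): return pickle.load(open(f'pics/{tag}.pkl','rb'))
def cloud(c):
    z=c['z_map']; v,u=np.mgrid[:480,:640]
    p=np.stack([(u-c['cx'])/c['fx']*z,(v-c['cy'])/c['fy']*z,z],-1)
    Rm=cv2.Rodrigues(np.array(c['rvec'],float))[0]
    w=(p-np.array(c['tvec']).ravel())@Rm; w[z==0]=np.nan; return w
def ray(c,u,v,h):
    Rm=cv2.Rodrigues(np.array(c['rvec'],float))[0]; o=-Rm.T@np.array(c['tvec']).ravel()
    d=Rm.T@np.array([(u-c['cx'])/c['fx'],(v-c['cy'])/c['fy'],1]); return o+d*(h-o[2])/d[2]
def px(c,p): return cv2.projectPoints(np.array(p,float).reshape(-1,3),np.array(c['rvec'],float),np.array(c['tvec'],float),np.array([[c['fx'],0,c['cx']],[0,c['fy'],c['cy']],[0,0,1.]]),None)[0][:,0]
E
python3 - <<'E'
from h import *
for n in('scene','side'):
    c=grab(n,n+'1'); Rm=cv2.Rodrigues(np.array(c['rvec'],float))[0]; print(n,-Rm.T@np.array(c['tvec']).ravel(),c['fx'],Rm[2])
s=read_state(); print(s)
E
```

```text
scene [ 1.19854571 -0.17322394  0.89765408] 455.41277049477344 [-0.55585998  0.14086827 -0.81925321]
side [ 0.05247089 -0.89881633  0.85092157] 622.1035409430974 [ 0.42584812  0.67210721 -0.60574358]
{'t': 0.1, 'q': array([ 1.20456586e+00,  1.31105462e-01,  1.48917491e+00,  4.79059057e-06,
        1.52299623e+00, -8.54058121e-02]), 'dq': array([ 0.00137708, -0.00320491, -0.00186058,  0.00013321,  0.00184613,
        0.0001033 ]), 'joint_torque': array([ 9.20617495e-04, -5.61346328e+01, -4.93096089e+01,  7.70181860e-02,
        2.92386278e-02, -7.29585122e-05]), 'tool_pos': array([0.1660899 , 0.57603493, 0.22867801]), 'orientation': array([-4.39617066e-01, -3.11029523e+00,  2.57598043e-03]), 'force': array([ 0.15263859, -0.61823806,  0.073498  ]), 'wrist_torque': array([ 0.02175404, -0.00385636,  0.04392153]), 'gripper_force': 0.0, 'opening': 0.09266698666584325}
```

View pics/scene1.png

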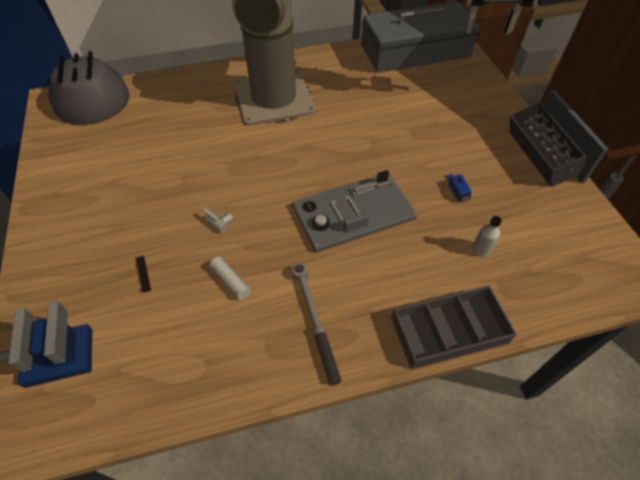

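View pics/side1.png

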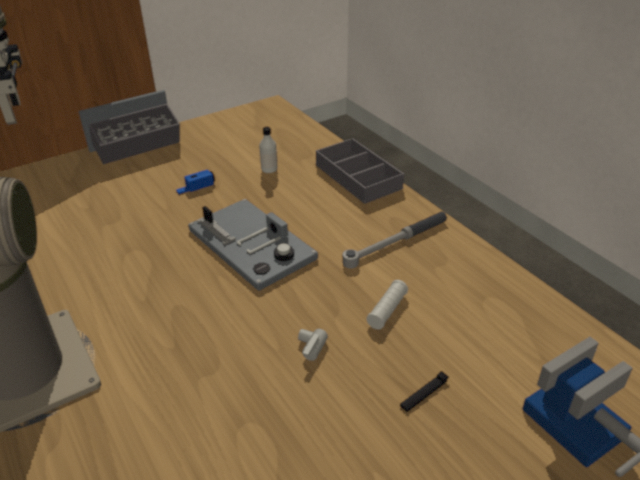

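The scene view shows the blue light at (459,187) with its lens pointing down in the image, away from the robot. The dock is at (353,212), its fin at (382,177) and its button at (321,221). The side view agrees, with the light at (198,181) and the fin at (208,215).

Run:
```python
from h import *
for n in('scene1','side1'):
    c=load(n); w=cloud(c); f=c['frame'].astype(int)
    hsv=cv2.cvtColor(c['frame'],cv2.COLOR_RGB2HSV)
    b=cv2.inRange(hsv,(105,120,30),(130,255,255))>0
    u0,v0=(459,187) if n[1]=='c' else (198,181)
    m=np.zeros_like(b); m[v0-25:v0+25,u0-30:u0+30]=1; b&=m
    p=w[b]; p=p[~np.isnan(p[:,0])]; print(n,'blue',len(p),p.mean(0),p[:,2].max())
    t=p[p[:,2]>.026]; print(' top rect',cv2.minAreaRect((t[:,:2]*1000).astype(np.float32)), t.mean(0))
    print(' all rect',cv2.minAreaRect((p[:,:2]*1000).astype(np.float32)))
    tl=p[(p[:,2]<.010)]; print(' low',len(tl),tl.mean(0) if len(tl) else '')
    x=w[...,2]; m=(x>.014)&(x<.026)&(w[...,0]>.3)&(w[...,0]<.8)
    u0,v0=(353,212) if n[1]=='c' else (253,242)
    mm=np.zeros_like(m); mm[v0-50:v0+50,u0-75:u0+75]=1; m&=mm
    k,l,st,ce=cv2.connectedComponentsWithStats(m.astype(np.uint8)); i=1+st[1:,4].argmax()
    q=w[l==i]; r=cv2.minAreaRect((q[:,:2]*1000).astype(np.float32)); print(' dock',r,q[:,2].mean(), cv2.boxPoints(r).round().tolist())
    h=w[mm&(x>.05)&(x<.075)]; print(' fin',len(h),np.median(h,0) if len(h) else '', h[:,2].max() if len(h) else '')
```

```text
scene1 blue 225 [0.51644164 0.38306955 0.02913102] 0.036023456080002805
 top rect ((515.7285766601562, 384.2536926269531), (32.82819366455078, 64.05998229980469), 89.56501770019531) [0.5182371  0.38317253 0.03015176]
 all rect ((502.565185546875, 384.3536071777344), (32.82819366455078, 90.3875732421875), 89.56501770019531)
 low 8 [0.46201559 0.38427467 0.00534841]
 dock ((511.68328857421875, 99.7863540649414), (161.458984375, 275.72216796875), 7.439419746398926) 0.018665162508101137 [[414.0, 226.0], [449.0, -47.0], [610.0, -26.0], [574.0, 247.0]]
 fin 233 [0.56619576 0.09746003 0.05465346] 0.0661054261212979
side1 blue 438 [0.50510012 0.3743373  0.02036988] 0.03558828025256218
 top rect ((511.4263610839844, 377.9865417480469), (63.65892791748047, 39.16673278808594), 4.99920654296875) [0.51053424 0.37804404 0.03050119]
 all rect ((499.3634033203125, 379.82794189453125), (91.98377227783203, 38.99956130981445), 0.6377497911453247)
 low 101 [0.48942361 0.37521902 0.00538793]
 dock ((509.0146789550781, 98.36898803710938), (163.09738159179688, 281.6080322265625), 6.988048076629639) 0.01963438556410779 [[411.0, 228.0], [445.0, -51.0], [607.0, -31.0], [573.0, 248.0]]
 fin 236 [0.56136069 0.09629495 0.05535437] 0.06717181433611814
```

```bash
cat >> h.py <<'E'
def go(pos,yaw):
    """yaw: deg of tool y axis from world +y (tool down). Prints turn units, then shift units in the turned axes."""
    s=read_state(); R0=R.from_rotvec(s['orientation']); a=np.radians(yaw)
    y=np.array([-np.sin(a),np.cos(a),0]); z=np.array([0,0,-1.]); x=np.cross(y,z)
    R1=R.from_matrix(np.stack([x,y,z],1))
    t=(R0.inv()*R1).as_rotvec(); d=R1.inv().apply(np.array(pos)-s['tool_pos'])
    print('t',round(s['t'],2),'turn',np.degrees(t).round(2)/6,'shift',(d/.025).round(3),'pos',s['tool_pos'].round(4),'F',s['force'].round(1),'open',s['opening'].round(4),'gf',round(s['gripper_force'],1))
E
python3 - <<'E'
from h import *
w=cloud(load('scene1')); print('bottle',w[238,486],w[222,495])
go([.47,.38,.2],0)
E
```

```text
bottle [0.71409825 0.34197097 0.07364135] [0.70662778 0.35223131 0.11883107]Traceback (most recent call last):
  File "<stdin>", line 3, in <module>
  File "h.py", line 22, in go
    print('t',round(s['t'],2),'turn',np.degrees(t).round(2)/6,'shift',(d/.025).round(3),'pos',s['tool_pos'].round(4),'F',s['force'].round(1),'open',s['opening'].round(4),'gf',round(s['gripper_force'],1))
                                                                                                                                                    ^^^^^^^^^^^^^^^^^^
AttributeError: 'float' object has no attribute 'round'
```

```bash
sed -i "s/s\['opening'\].round(4)/round(s['opening'],4)/" h.py
python3 -c "
from h import *
go([.47,.38,.2],0)"
```

```text
t 0.1 turn [-0.015      -0.00333333 -2.68166667] shift [-12.156  -7.841   1.147] pos [0.1661 0.576  0.2287] F [ 0.2 -0.6  0.1] open 0.0927 gf 0.0
```

Call:
move_arm:
  plan:
    - [0,0,-0.9,0,0,0,93]
    - [0,0,-0.9,0,0,0,93]
    - [0,0,-0.88,0,0,0,93]
    - [0,0,0,-0.8,-0.8,0,93]
    - [0,0,0,-1,-1,0,93]
    - [0,0,0,-1,-1,0,93]
    - [0,0,0,-1,-1,0,93]
    - [0,0,0,-1,-1,0,93]
    - [0,0,0,-1,-1,0,93]
    - [0,0,0,-1,-1,0,93]

```text
t: 1.1
tool_pos: [0.3369, 0.4052, 0.2292]
orientation: [-0.0, -3.141, 0.001]
force: [-0.1, 0.5, -0.0]
opening: 0.0931
gripper_force: 0.0
```

Call:
move_arm:
  plan:
    - [0,0,0,-1,-1,0.2,93]
    - [0,0,0,-1,0,0.3,93]
    - [0,0,0,-1,0,0.3,93]
    - [0,0,0,-1,0,0.2,93]
    - [0,0,0,-1,0,0.1,93]
    - [0,0,0,-0.4,0,0,93]
    - [0,0,0,0,0,0,93]
    - [0,0,0,0,0,0,93]
    - [0,0,0,0,0,0,93]
    - [0,0,0,0,0,0,93]

```text
t: 2.1
tool_pos: [0.4704, 0.3818, 0.2025]
orientation: [-0.001, 3.141, 0.0]
force: [0.3, 0.0, 0.5]
opening: 0.0929
gripper_force: 0.0
```

Run:
```python
from h import *
go([.47,.38,.2],0)
c=grab('wrist','wrist1'); Rm=cv2.Rodrigues(np.array(c['rvec'],float))[0]; print(-Rm.T@np.array(c['tvec']).ravel(),c['fx'],Rm[2])
```

```text
t 2.1 turn [0.00333333 0.00333333 0.00833333] shift [ 0.018 -0.073  0.101] pos [0.4704 0.3818 0.2025] F [0.3 0.  0.5] open 0.0929 gf 0.0
[0.39910376 0.38068225 0.35861308] 423.3529089035146 [ 2.57578225e-01 -8.32829822e-04 -9.66257090e-01]
```

View pics/wrist1.png

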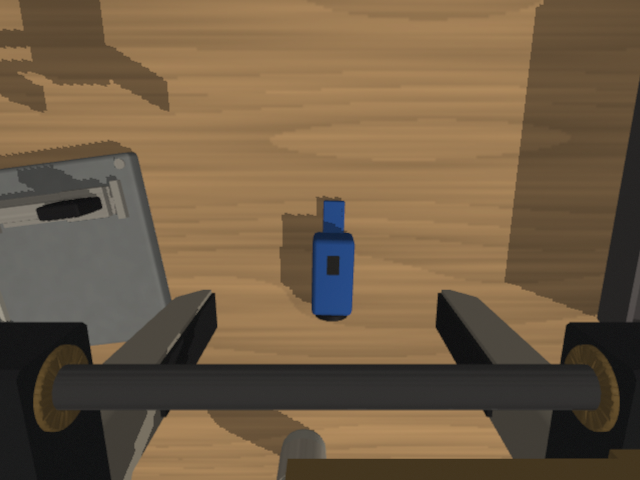

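The wrist view shows the light upright, with its block centred at (333,275), tail at (334,215) and lens at the bottom. The dock fin is at (68,209).

Run:
```python
from h import *
c=load('wrist1'); w=cloud(c); hsv=cv2.cvtColor(c['frame'],cv2.COLOR_RGB2HSV)
b=cv2.inRange(hsv,(105,120,20),(130,255,255))>0; b[:,:300]=0; b[:,370:]=0; b[:190]=0;b[330:]=0
x=w[...,2]
for nm,m,h in(('top',b&(x>.026),.032),('tail',b&(x<.012),.006)):
    v,u=np.nonzero(m); P=np.array([ray(c,a,d,h)[:2] for a,d in zip(u,v)])*1000
    r=cv2.minAreaRect(P.astype(np.float32)); print(nm,len(u),r,np.median(x[m]))
```

```text
top 2848 ((510.81463623046875, 385.45440673828125), (32.67816162109375, 66.51005554199219), 88.54049682617188) 0.03288246545995742
tail 686 ((466.53411865234375, 386.39141845703125), (29.928224563598633, 29.017536163330078), 88.3169174194336) 0.007135982645614335
```

```bash
python3 -c "
from h import *
go([.511,.385,.020],-1.2)"
```

```text
t 2.15 turn [0.00333333 0.00333333 0.20666667] shift [-1.614  0.161  7.301] pos [0.4706 0.3818 0.2025] F [ 0.2  0.7 -0.4] open 0.0929 gf 0.0
```

Call:
move_arm:
  plan:
    - [0,0,0.2,0,0,0,93]
    - [0,0,0,-0.8,0.16,0.8,75]
    - [0,0,0,-0.8,0,1,70]
    - [0,0,0,0,0,1,70]
    - [0,0,0,0,0,1,70]
    - [0,0,0,0,0,1,70]
    - [0,0,0,0,0,1,70]
    - [0,0,0,0,0,0.9,70]
    - [0,0,0,0,0,0.4,70]
    - [0,0,0,0,0,0.2,70]

```text
t: 3.15
tool_pos: [0.5106, 0.3843, 0.0185]
orientation: [-0.034, -3.14, 0.002]
force: [-0.0, -0.6, 1.2]
opening: 0.07
gripper_force: 0.0
```

Call:
move_arm:
  plan:
    - [0,0,0,0,0,0,70]
    - [0,0,0,0,0,0,40]
    - [0,0,0,0,0,0,30]
    - [0,0,0,0,0,0,25]
    - [0,0,0,0,0,0,20]
    - [0,0,0,0,0,0,20]
    - [0,0,0,0,0,0,20]
    - [0,0,0,0,0,0,20]
    - [0,0,0,0,0,0,20]
    - [0,0,0,0,0,0,20]
  force: 15

```text
t: 4.15
tool_pos: [0.5115, 0.3849, 0.0201]
orientation: [0.033, 3.141, 0.001]
force: [-0.9, 1.2, 4.5]
opening: 0.0338
gripper_force: 15.0
```

```bash
python3 -c "
from h import *
go([.518,.078,.17],7.3)"
```

```text
t 4.15 turn [ 0.005       0.005      -1.41833333] shift [  1.304 -12.209  -5.998] pos [0.5115 0.3849 0.0201] F [-0.9  1.2  4.5] open 0.0338 gf 15.0
```

Call:
move_arm:
  plan:
    - [0,0,0,0,0,-0.4,20]
    - [0,0,0,0,0,-0.8,20]
    - [0,0,0,0,0,-1,20]
    - [0,0,0,0,0,-1,20]
    - [0,0,0,0,0,-1,20]
    - [0,0,0,0,0,-1,20]
    - [0,0,0,0,0,-0.6,20]
    - [0,0,-0.7,0,0,0,20]
    - [0,0,-0.7,0,0,0,20]
    - [0,0,0,0,0,0,20]

```text
t: 5.15
tool_pos: [0.511, 0.3843, 0.1642]
orientation: [0.199, -3.134, 0.001]
force: [0.3, -0.1, -1.1]
opening: 0.0339
gripper_force: 15.0
```

```bash
python3 -c "
from h import *
go([.518,.078,.17],7.3)"
```

```text
t 5.15 turn [-0.00666667 -0.00833333 -0.00666667] shift [  1.278 -12.188  -0.231] pos [0.511  0.3843 0.1642] F [ 0.3 -0.1 -1.1] open 0.0339 gf 15.0
```

Call:
move_arm:
  plan:
    - [0,0,0,-0.2,-1,-0.2,20]
    - [0,0,0,-0.2,-1,-0.2,20]
    - [0,0,0,-0.2,-1,0,20]
    - [0,0,0,-0.2,-1,0,20]
    - [0,0,0,-0.2,-1,0,20]
    - [0,0,0,-0.2,-1,0,20]
    - [0,0,0,-0.2,-1,0,20]
    - [0,0,0,-0.2,-1,0,20]
    - [0,0,0,-0.2,-1,0,20]
    - [0,0,0,-0.2,-1,0,20]

```text
t: 6.15
tool_pos: [0.592, 0.1417, 0.174]
orientation: [0.193, -3.134, 0.0]
force: [-0.3, -0.6, -0.5]
opening: 0.0339
gripper_force: 15.0
```

Call:
move_arm:
  plan:
    - [0,0,0,0,-1,0,20]
    - [0,0,0,0,-1,0,20]
    - [0,0,0,0,-0.4,0,20]
    - [0,0,0,0,0,0,20]
    - [0,0,0,0,0,0,20]
    - [0,0,0,0,0,0,20]
    - [0,0,0,0,0,0,20]
    - [0,0,0,0,0,0,20]
    - [0,0,0,0,0,0,20]
    - [0,0,0,0,0,0,20]

```text
t: 7.15
tool_pos: [0.5997, 0.0836, 0.1746]
orientation: [-0.197, 3.135, 0.0]
force: [-0.3, -0.1, -1.7]
opening: 0.0339
gripper_force: 15.0
```

```bash
python3 -c "
from h import *
go([.518,.078,.17],7.3)
grab('wrist','wrist2')"
```

```text
t 7.15 turn [ 0.     0.    -0.015] shift [3.27  0.194 0.186] pos [0.5997 0.0836 0.1746] F [-0.3 -0.1 -1.7] open 0.0339 gf 15.0
```

View pics/wrist2.png

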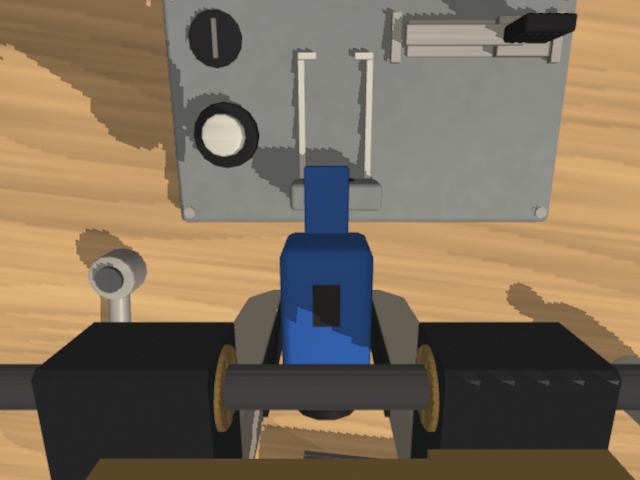

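The picture shows the pocket rails at columns 301 and 368, rows 55–180, and the rear lugs at row 56. The button is at (224,134), the cap at (215,38), the fin at (540,27), and the light is held straight at (327,300).

Run:
```python
from h import *
c=load('wrist2'); w=cloud(c); x=w[...,2]; hsv=cv2.cvtColor(c['frame'],cv2.COLOR_RGB2HSV)
def P(m,h):
    v,u=np.nonzero(m); return np.array([ray(c,a,d,h)[:2] for a,d in zip(u,v)])*1000
def box(m,u0,u1,v0,v1):
    k=np.zeros_like(m); k[v0:v1,u0:u1]=1; return m&k
# plate edges
pl=(x>.014)&(x<.026)
L=[];Rr=[];B=[]
for v in range(60,200,4):
    u=np.nonzero(pl[v])[0]; L.append(ray(c,u.min()-.5,v,.02)[:2]*1000); Rr.append(ray(c,u.max()+.5,v,.02)[:2]*1000)
for u in list(range(200,285,4))+list(range(390,535,4)):
    B.append(ray(c,u,np.nonzero(pl[:,u])[0].max()+.5,.02)[:2]*1000)
for n,e in(('L',L),('R',Rr),('B',B)):
    l=cv2.fitLine(np.array(e,np.float32),cv2.DIST_HUBER,0,.01,.01).ravel(); print(n,l.round(2),'ang',np.degrees(np.arctan2(l[1],l[0])).round(2))
# rails
br=(hsv[...,2]>150)&(hsv[...,1]<60)&(x<.04)&(x>.01)
for n,a in(('railL',(292,310,75,150)),('railR',(360,378,75,165))):
    p=P(box(br,*a),.025); l=cv2.fitLine(p.astype(np.float32),cv2.DIST_HUBER,0,.01,.01).ravel(); print(n,len(p),l.round(2),np.degrees(np.arctan2(l[1],l[0])).round(2))
p=P(box(br,296,378,48,64),.025); print('lugs',cv2.minAreaRect(p.astype(np.float32)))
m=box((hsv[...,2]>150)&(x>.02),195,260,105,165); hz=np.median(x[m]); p=P(m,hz); print('button',hz,cv2.minEnclosingCircle(p.astype(np.float32)),p.mean(0))
m=box((hsv[...,2]<60)&(x>.055),495,585,5,50); print('fin',cv2.minAreaRect(P(m,.065).astype(np.float32)),np.percentile(x[m],95),m.sum())
m=box((hsv[...,0]>105)&(hsv[...,0]<130)&(hsv[...,1]>120),270,390,150,370)
for n,mm,h in(('top',m&(x>.18),.187),('tail',m&(x<.172)&(x>.15),.1606)):
    print('light',n,cv2.minAreaRect(P(mm,h).astype(np.float32)),np.median(x[mm]))
m=box((x>.05)&(x<.06),285,390,170,215); print('sensor', cv2.minAreaRect(P(m,.056).astype(np.float32)),m.sum())
```

```text
L [ 9.9000e-01  1.3000e-01  5.3382e+02 -3.5280e+01] ang 7.21
R [9.9000e-01 1.2000e-01 5.0255e+02 2.3563e+02] ang 7.12
B [ 1.2000e-01 -9.9000e-01  5.8312e+02  1.4073e+02] ang -82.84
railL 496 [9.9000e-01 1.3000e-01 5.1572e+02 5.4640e+01] 7.34
railR 588 [9.9000e-01 1.3000e-01 5.1472e+02 1.0106e+02] 7.44
lugs ((478.3184509277344, 73.34309387207031), (6.783960342407227, 50.206214904785156), 7.1411590576171875)
button 0.04305218736882892 ((537.5647583007812, 5.838270664215088), 13.646879196166992) [537.22598241   5.74559331]
fin ((453.1807556152344, 189.59756469726562), (12.402347564697266, 33.51513671875), 7.135005474090576) 0.06695002582469964 1303
light top ((588.7182006835938, 80.99151611328125), (46.945106506347656, 33.31747055053711), 7.187038421630859) 0.18741755928635626
light tail ((555.5416870117188, 77.38202667236328), (30.74696922302246, 32.72209548950195), 5.672163486480713) 0.16175765197838654
sensor ((566.4193115234375, 83.71144104003906), (17.60569953918457, 59.3575553894043), 7.161468505859375) 1281
```

Call:
move_arm:
  plan:
    - [0,0,0,0.6,0,0,20]
    - [0,0,0,1,0,0,20]
    - [0,0,0,1,0,0,20]
    - [0,0,0,0.65,0.2,0,20]
    - [0,0,0,0,0,0.6,20]
    - [0,0,0,0,0,1,20]
    - [0,0,0,0,0,0.8,20]
    - [0,0,0,0,0,0.4,20]
    - [0,0,0,0,0,0,20]
    - [0,0,0,0,0,0,20]

```text
t: 8.2
tool_pos: [0.519, 0.0781, 0.1049]
orientation: [-0.197, 3.135, -0.0]
force: [-0.3, -0.5, -1.1]
opening: 0.0335
gripper_force: 15.0
```

```bash
python3 -c "
from h import *
go([.5172,.0787,.0402],7.2)
"
```

```text
t 8.2 turn [-0.          0.00166667 -0.00166667] shift [0.067 0.034 2.588] pos [0.519  0.0781 0.1049] F [-0.3 -0.5 -1.1] open 0.0335 gf 15.0
```

Call:
move_arm:
  plan:
    - [0,0,0,0.07,0.03,0.5,20]
    - [0,0,0,0,0,0.6,20]
    - [0,0,0,0,0,0.5,20]
    - [0,0,0,0,0,0.3,20]
    - [0,0,0,0,0,0.2,20]
    - [0,0,0,0,0,0.1,20]
    - [0,0,0,0,0,0.1,20]
    - [0,0,0,0,0,0.08,20]
    - [0,0,0,0,0,0.05,20]
    - [0,0,0,0,0,0,20]

```text
t: 9.2
tool_pos: [0.5167, 0.0786, 0.0439]
orientation: [-0.197, 3.135, 0.0]
force: [0.4, -0.0, -1.3]
opening: 0.0337
gripper_force: 15.0
```

```bash
python3 -c "
from h import *
go([.5172,.0787,.0402],7.2)
grab('wrist','wrist3')
"
```

```text
t 9.2 turn [ 0.          0.00166667 -0.00166667] shift [-0.02 -0.    0.15] pos [0.5167 0.0786 0.0439] F [ 0.4 -0.  -1.3] open 0.0337 gf 15.0
```

View pics/wrist3.png

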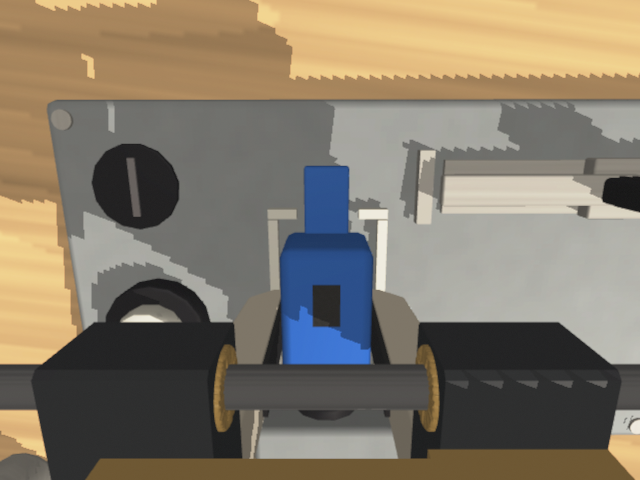

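The light sits centrally between the rails (columns 273 and 382, light at 327), and its tail at 304–349 passes between the lugs (296, 359). I'll lower it the last few millimetres.

Call:
move_arm:
  plan:
    - [0,0,0,0,0,0.03,20]
    - [0,0,0,0,0,0.03,20]
    - [0,0,0,0,0,0.03,20]
    - [0,0,0,0,0,0.02,20]
    - [0,0,0,0,0,0.02,20]
    - [0,0,0,0,0,0.01,20]
    - [0,0,0,0,0,0,20]
    - [0,0,0,0,0,0,20]
    - [0,0,0,0,0,0,20]
    - [0,0,0,0,0,0,20]

```text
t: 10.25
tool_pos: [0.5167, 0.0786, 0.0404]
orientation: [-0.197, 3.135, -0.0]
force: [-0.3, 0.7, -1.2]
opening: 0.034
gripper_force: 15.0
```

Call:
move_arm:
  plan:
    - [0,0,0,0,0,0.01,20]
    - [0,0,0,0,0,0.01,20]
    - [0,0,0,0,0,0.005,20]
    - [0,0,0,0,0,0,20]
    - [0,0,0,0,0,0,20]
    - [0,0,0,0,0,0,20]
    - [0,0,0,0,0,0,20]
    - [0,0,0,0,0,0,20]
    - [0,0,0,0,0,0,20]
    - [0,0,0,0,0,0,20]

```text
t: 11.25
tool_pos: [0.5167, 0.0786, 0.0401]
orientation: [-0.197, 3.135, -0.0]
force: [-3.7, -0.0, 6.1]
opening: 0.0337
gripper_force: 15.0
```

Call:
move_arm:
  plan:
    - [0,0,0,0,0,0,36]
    - [0,0,0,0,0,0,38]
    - [0,0,0,0,0,0,40]
    - [0,0,0,0,0,0,44]
    - [0,0,0,0,0,0,48]
    - [0,0,0,0,0,0,52]
    - [0,0,0,0,0,0,52]
    - [0,0,0,0,0,-0.4,52]
    - [0,0,0,0,0,-0.8,52]
    - [0,0,0,0,0,-1,52]

```text
t: 12.25
tool_pos: [0.5158, 0.0786, 0.095]
orientation: [0.197, -3.133, 0.0]
force: [-0.1, 0.9, -0.1]
opening: 0.0518
gripper_force: 0.0
```

Call:
move_arm:
  plan:
    - [0,0,0,0,0,-1,60]
    - [0,0,0,0,0,-1,60]
    - [0,0,0,0,0,-1,60]
    - [0,0,0,0,0,-0.4,60]
    - [0,0,0,0.4,0.6,0,60]
    - [0,0,0,0.6,1,0,60]
    - [0,0,0,0,0.4,0,60]
    - [0,0,0,0,0,0,60]
    - [0,0,0,0,0,0,60]
    - [0,0,0,0,0,0,60]

```text
t: 13.25
tool_pos: [0.4857, 0.1246, 0.1793]
orientation: [0.197, -3.135, 0.001]
force: [-0.4, -1.2, 0.4]
opening: 0.0599
gripper_force: 0.0
```

```bash
python3 -c "
from h import *
go([.46,.19,.06],7.2)
grab('wrist','wrist4'); 
"
```

```text
t 13.25 turn [-0.00333333 -0.00666667 -0.00333333] shift [0.691 2.722 4.773] pos [0.4857 0.1246 0.1793] F [-0.4 -1.2  0.4] open 0.0599 gf 0.0
```

View pics/wrist4.png

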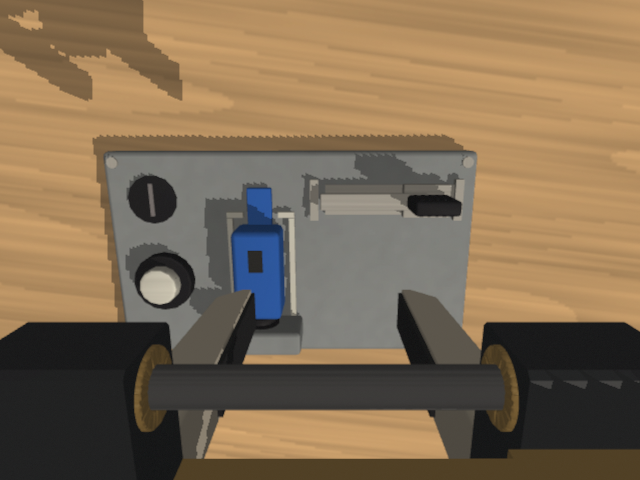

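Run:
```python
from h import *
c=load('wrist4'); w=cloud(c); x=w[...,2]; hsv=cv2.cvtColor(c['frame'],cv2.COLOR_RGB2HSV)
a=np.radians(7.2); ex=np.array([np.cos(a),np.sin(a)]); ey=np.array([-ex[1],ex[0]]); O=np.array([516.3,78.1])
def P(m,h):
    v,u=np.nonzero(m); p=np.array([ray(c,i,d,h)[:2] for i,d in zip(u,v)])*1000-O; return np.stack([p@ex,p@ey],1)
def box(m,u0,u1,v0,v1):
    k=np.zeros_like(m); k[v0:v1,u0:u1]=1; return m&k
def ext(p): return np.percentile(p,[1,99],axis=0).round(1).tolist()
m=box((hsv[...,2]<60)&(x>.0625)&(x<.07),395,470,185,225); print('fin',m.sum(),ext(P(m,.065)))
bl=(hsv[...,0]>105)&(hsv[...,0]<130)&(hsv[...,1]>100)
m=box(bl&(x>.045),220,300,215,325); print('light top',ext(P(m,.052)),np.median(x[m]),np.percentile(x[m],[2,98]), cv2.minAreaRect(P(m,.052).astype(np.float32)))
m=box(bl,240,280,185,220)&(x<.032); print('tail',ext(P(m,.026)),np.median(x[m]))
m=box((hsv[...,2]>140)&(x>.035),130,200,255,310);print('button',P(m,.043).mean(0),np.median(x[m]),ext(P(m,.043)))
```

```text
fin 691 [[-55.3, 105.5], [-46.2, 134.9]]
light top [[-33.5, -16.5], [31.7, 16.2]] 0.052883422513268434 [0.04727598 0.05450668] ((-0.504241943359375, -0.12940216064453125), (33.6297721862793, 66.03408813476562), 89.95867919921875)
tail [[-59.1, -9.5], [-36.2, 8.2]] 0.02708419193523535
button [ 11.17553979 -74.36989456] 0.04307977840255674 [[-1.2, -86.7], [22.9, -61.4]]
```

```bash
cat >> h.py <<'E'
def dk(x,y,z):
    a=np.radians(7.2); c,s=np.cos(a),np.sin(a); return [.5163+(c*x-s*y)/1000,.0781+(s*x+c*y)/1000,z]
E
python3 -c "
from h import *
go(dk(-50.3,120.2,.052),7.2)"
```

```text
t 13.3 turn [-0.00166667 -0.005      -0.00666667] shift [1.033 2.811 5.097] pos [0.4858 0.1246 0.1794] F [ 0.  -0.2 -0.1] open 0.0598 gf 0.0
```

Call:
move_arm:
  plan:
    - [0,0,0,0.5,0.8,0,60]
    - [0,0,0,0.53,1,0,60]
    - [0,0,0,0,1,0.5,60]
    - [0,0,0,0,0,1,60]
    - [0,0,0,0,0,1,60]
    - [0,0,0,0,0,1,60]
    - [0,0,0,0,0,0.8,60]
    - [0,0,0,0,0,0.5,60]
    - [0,0,0,0,0,0.3,60]
    - [0,0,0,0,0,0,60]

```text
t: 14.3
tool_pos: [0.4509, 0.191, 0.0516]
orientation: [0.196, -3.134, 0.001]
force: [0.3, 0.7, -0.1]
opening: 0.0602
gripper_force: 0.0
```

Call:
move_arm:
  plan:
    - [0,0,0,0,0,0,50]
    - [0,0,0,0,0,0,40]
    - [0,0,0,0,0,0,30]
    - [0,0,0,0,0,0,20]
    - [0,0,0,0,0,0,20]
    - [0,0,0,0,0,0,20]
    - [0,0,0,0,0,0,20]
    - [0,0,0,0,0,0,20]
    - [0,0,0,0,0,0,20]
    - [0,0,0,0,0,0,20]
  force: 20

```text
t: 15.3
tool_pos: [0.4518, 0.1917, 0.0529]
orientation: [-0.197, 3.134, 0.001]
force: [-0.3, 1.9, 5.5]
opening: 0.0298
gripper_force: 20.0
```

```bash
python3 -c "
from h import *
go(dk(-50.3,65,.052),7.2)"
```

```text
t 15.3 turn [ 0.005  0.01  -0.   ] shift [ 0.021 -2.233  0.037] pos [0.4518 0.1917 0.0529] F [-0.3  1.9  5.5] open 0.0298 gf 20.0
```

Call:
move_arm:
  plan:
    - [0,0,0,0,-0.2,0,20]
    - [0,0,0,0,-0.3,0,20]
    - [0,0,0,0,-0.3,0,20]
    - [0,0,0,0,-0.3,0,20]
    - [0,0,0,0,-0.3,0,20]
    - [0,0,0,0,-0.3,0,20]
    - [0,0,0,0,-0.2,0,20]
    - [0,0,0,0,-0.15,0,20]
    - [0,0,0,0,-0.05,0,20]
    - [0,0,0,0,0,0,20]

```text
t: 16.3
tool_pos: [0.4585, 0.1391, 0.0529]
orientation: [-0.197, 3.134, 0.0]
force: [0.1, 1.6, 5.8]
opening: 0.0297
gripper_force: 20.0
```

Call:
move_arm:
  plan:
    - [0,0,0,0,-0.04,0,20]
    - [0,0,0,0,-0.04,0,20]
    - [0,0,0,0,-0.04,0,20]
    - [0,0,0,0,-0.02,0,20]
    - [0,0,0,0,0,0,20]
    - [0,0,0,0,0,0,20]
    - [0,0,0,0,0,0,20]
    - [0,0,0,0,0,0,20]
    - [0,0,0,0,0,0,20]
    - [0,0,0,0,0,0,20]

```text
t: 17.3
tool_pos: [0.4587, 0.1372, 0.0529]
orientation: [-0.197, 3.134, 0.004]
force: [-0.9, 8.1, 5.2]
opening: 0.0298
gripper_force: 20.0
```

```bash
python3 -c "
from h import *
go(dk(-50.3,65,.052),7.2)"
```

```text
t 17.3 turn [0.02333333 0.01333333 0.        ] shift [ 0.023 -0.034  0.037] pos [0.4587 0.1372 0.0529] F [-0.9  8.1  5.2] open 0.0298 gf 20.0
```

Call:
move_arm:
  plan:
    - [0,0,0,0,-0.04,0,20]
    - [0,0,0,0,-0.04,0,20]
    - [0,0,0,0,-0.02,0,20]
    - [0,0,0,0,0,0,20]
    - [0,0,0,0,0,0,20]
    - [0,0,0,0,0,0,20]
    - [0,0,0,0,0,0,20]
    - [0,0,0,0,0,0,20]
    - [0,0,0,0,0,0,20]
    - [0,0,0,0,0,0,20]

```text
t: 18.3
tool_pos: [0.4587, 0.137, 0.0529]
orientation: [-0.198, 3.134, 0.01]
force: [-2.3, 21.8, 4.6]
opening: 0.0298
gripper_force: 20.0
```

Call:
move_arm:
  plan:
    - [0,0,0,0,0.05,0,20]
    - [0,0,0,0,0.05,0,20]
    - [0,0,0,0,0,0,20]
    - [0,0,0,0,0,0,33]
    - [0,0,0,0,0,0,38]
    - [0,0,0,0,0,0,42]
    - [0,0,0,0,0,0,46]
    - [0,0,0,0,0,0,46]
    - [0,0,0,0,0,-0.3,46]
    - [0,0,0,0,0,-0.8,46]

```text
t: 19.3
tool_pos: [0.4566, 0.1353, 0.0785]
orientation: [0.197, -3.131, 0.001]
force: [-0.1, 0.2, 0.1]
opening: 0.0456
gripper_force: 0.0
```

Call:
move_arm:
  plan:
    - [0,0,0,0,0,-1,46]
    - [0,0,0,0,0,-1,46]
    - [0,0,0,0,0,-1,46]
    - [0,0,0,0,0,-0.6,30]
    - [0,0,0,-0.8,-0.6,0,10]
    - [0,0,0,-0.6,-0.8,0,0]
    - [0,0,0,0,0,0,0]
    - [0,0,0,0,0,0,0]
    - [0,0,0,0,0,0,0]
    - [0,0,0,0,0,0,0]

```text
t: 20.3
tool_pos: [0.4968, 0.1059, 0.1696]
orientation: [0.198, -3.135, -0.0]
force: [0.5, 0.4, -0.9]
opening: 0.0008
gripper_force: 0.0
```

```bash
python3 -c "
from h import *
go(dk(11.7,-74.7,.08),7.2)
grab('wrist','wrist5')"
```

```text
t 20.3 turn [ 0.00166667 -0.005       0.005     ] shift [-1.103 -4.191  3.583] pos [0.4968 0.1059 0.1696] F [ 0.5  0.4 -0.9] open 0.0008 gf 0.0
```

View pics/wrist5.png

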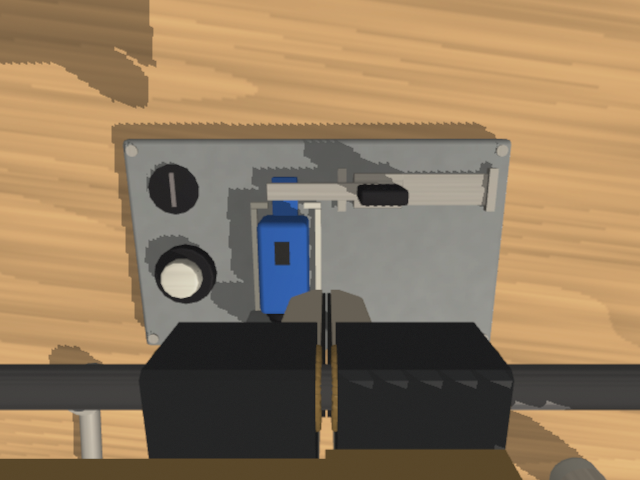

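The tongue (row 191, columns 267–355) lies over the tail at (285,195), the fin is at (383,195), and the light is undisturbed. Next is the button at (182,278).

Run:
```python
from h import *
c=load('wrist5'); w=cloud(c); x=w[...,2]; hsv=cv2.cvtColor(c['frame'],cv2.COLOR_RGB2HSV)
k=np.zeros_like(x,bool); k[240:308,150:220]=1
d=k&(hsv[...,2]<60); print('housing z',np.percentile(x[d],[5,25,50,75,95]).round(4))
b=k&(hsv[...,2]>140); b&=x>.035; print('btn z',np.percentile(x[b],[5,50,95]).round(4))
k[:]=0; k[180:215,350:415]=1; m=k&(hsv[...,2]<60)&(x>.0625)
v,u=np.nonzero(m); p=np.array([ray(c,i,j,.065) for i,j in zip(u,v)]); o=np.array(dk(0,0,0)); a=np.radians(7.2)
q=(p-o)[:,:2]; print('fin y',np.percentile(q@[-np.sin(a),np.cos(a)],[1,99]))
```

```text
housing z [nan nan nan nan nan]
btn z [0.0414 0.043  0.0442]
fin y [0.04974646 0.07868365]
```

Call:
move_arm:
  plan:
    - [0,0,0,-0.3,-0.6,0,0]
    - [0,0,0,-0.4,-1,0,0]
    - [0,0,0,-0.4,-1,0,0]
    - [0,0,0,0,-1,0,0]
    - [0,0,0,0,-0.6,0.5,0]
    - [0,0,0,0,0,1,0]
    - [0,0,0,0,0,1,0]
    - [0,0,0,0,0,0.8,0]
    - [0,0,0,0,0,0.3,0]
    - [0,0,0,0,0,0,0]

```text
t: 21.35
tool_pos: [0.5364, 0.0048, 0.078]
orientation: [0.197, -3.132, -0.001]
force: [0.6, 0.6, -0.9]
opening: 0.0006
gripper_force: 0.0
```

```bash
python3 -c "
from h import *
go(dk(11.7,-74.7,.054),7.2)"
```

```text
t 21.35 turn [ 0.00666667 -0.03       -0.        ] shift [-0.037  0.023  0.958] pos [0.5364 0.0048 0.078 ] F [ 0.6  0.6 -0.9] open 0.0006 gf 0.0
```

Call:
move_arm:
  plan:
    - [0,0,0,-0.03,0.02,0.4,0]
    - [0,0,0,0,0,0.3,0]
    - [0,0,0,0,0,0.15,0]
    - [0,0,0,0,0,0.1,0]
    - [0,0,0,0,0,0.08,0]
    - [0,0,0,0,0,0.06,0]
    - [0,0,0,0,0,0.04,0]
    - [0,0,0,0,0,0.02,0]
    - [0,0,0,0,0,0,0]
    - [0,0,0,0,0,0,0]

```text
t: 22.35
tool_pos: [0.5387, 0.0053, 0.0513]
orientation: [-0.197, 3.135, -0.0]
force: [-0.6, 1.2, 2.1]
opening: 0.0005
gripper_force: 1.2
```

Call:
move_arm:
  plan:
    - [0,0,0,0,0,0.04,0]
    - [0,0,0,0,0,0.04,0]
    - [0,0,0,0,0,0.03,0]
    - [0,0,0,0,0,0.02,0]
    - [0,0,0,0,0,0.02,0]
    - [0,0,0,0,0,0,0]
    - [0,0,0,0,0,0,0]
    - [0,0,0,0,0,0,0]
    - [0,0,0,0,0,0,0]
    - [0,0,0,0,0,0,0]

```text
t: 23.35
tool_pos: [0.5387, 0.0053, 0.0474]
orientation: [-0.197, 3.135, -0.0]
force: [0.7, 0.4, 4.5]
opening: 0.0004
gripper_force: 2.4
```

Not at the stop yet (4.5 N, spring force only), so I'll press a little further.

Call:
move_arm:
  plan:
    - [0,0,0,0,0,0.02,0]
    - [0,0,0,0,0,0.02,0]
    - [0,0,0,0,0,0.02,0]
    - [0,0,0,0,0,0,0]
    - [0,0,0,0,0,0,0]
    - [0,0,0,0,0,0,0]
    - [0,0,0,0,0,0,0]
    - [0,0,0,0,0,0,0]
    - [0,0,0,0,0,0,0]
    - [0,0,0,0,0,0,0]

```text
t: 24.35
tool_pos: [0.5388, 0.0053, 0.0471]
orientation: [-0.197, 3.135, -0.0]
force: [-6.6, 0.6, 16.8]
opening: 0.0002
gripper_force: 8.2
```

Call:
move_arm:
  plan:
    - [0,0,0,0,0,-0.1,0]
    - [0,0,0,0,0,-0.3,0]
    - [0,0,0,0,0,-0.7,0]
    - [0,0,0,0,0,-1,0]
    - [0,0,0,0,0,-1,0]
    - [0,0,0,0,0,-1,0]
    - [0,0,0,0,0,-0.5,0]
    - [0,0,0,0,0,0,0]
    - [0,0,0,0,0,0,0]
    - [0,0,0,0,0,0,0]

```text
t: 25.35
tool_pos: [0.5374, 0.0054, 0.1588]
orientation: [0.197, -3.132, -0.001]
force: [-0.6, -0.2, 0.2]
opening: 0.0003
gripper_force: 0.0
```

Run:
```python
from h import *
c=load('wrist5'); x=cloud(c)[...,2]; hsv=cv2.cvtColor(c['frame'],cv2.COLOR_RGB2HSV)
k=np.zeros_like(x,bool); k[240:308,150:220]=1
d=k&(hsv[...,2]<60); print('housing z',np.nanpercentile(x[d],[5,25,50,75,95]).round(4))
c=grab('wrist','wrist6')
```

```text
housing z [0.0254 0.0321 0.0329 0.0335 0.0343]
```

View pics/wrist6.png

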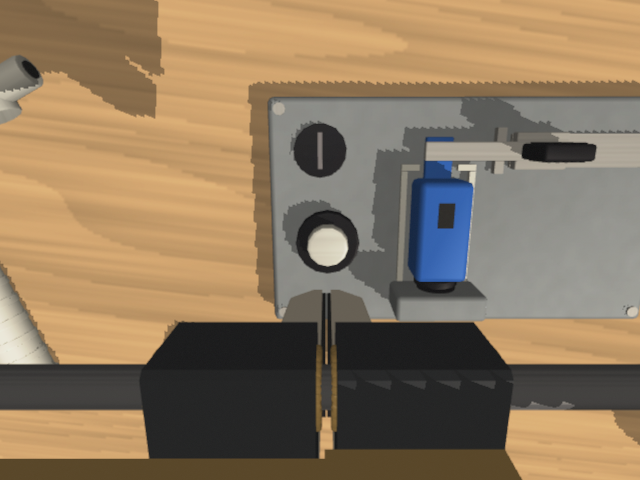

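The housing top is at about 33 mm. The tips stopped at about 36 mm, so they bottomed on the button, not the housing. The picture shows the light seated at (440,230), the tongue over the tail at (440,150), and the button back up at (327,245).

```bash
python3 -c "
from plant import close_job
print(close_job())"
```

```text
the job is handed in; nothing more can be done
None
```

The job is done and handed in at about 25 s: the light is seated flat in the pocket facing the sensor, the lock is hard against its end stop with the tongue over the tail, and the button was then pressed fully and released; the hand-in gave no verdict.

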